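Padlock the bench isolator's bolt

ROBOT

A 7-joint arm with a two-finger parallel gripper is mounted at the origin on the work surface. World frame = base frame: x ahead of the robot, y to its left, z up, the work surface at z = 0. Lengths are in m, angles in rad, forces in N, time in s.
With the tool pointing down it reaches from about 0.425 to 1.025 m from the base axis. Payload 9.4 kg.
Tool frame: the origin (TCP) lies at the very end of the fingers, on their centre line; the grasp point (between the pads) lies 19 mm behind it (r.grip_depth is the distance from the TCP to the grasp point, in m); z points along the fingers, y is the direction in which the jaws open and shut (so a half turn about z gives the same grasp; the last joint's range is limited). The gripper opens to 93 mm and grips with 3 to 60 N. Pads are 15 mm wide; open, the fingers measure 128 mm over their backs; the gripper's body (75 mm by 188 mm) begins 65 mm behind the grasp point.
Start: joints at [1.029, 0.599, -0.003, 1.599, 0.002, 0.943, -0.08], TCP at [0.325, -0.648, 0.219] pointing down, gripper open.
Joint ranges: [-2.57, 2.57], [-0.35, 1.97], [-1.29, 1.29], [0.11, 2.56], [-1.05, 4.19], [0.11, 1.86], [-2.63, 2.63]. Speed limits (rad/s): [2.22, 2.22, 3.01, 3.01, 3.14, 3.14, 3.14].

INTERFACE

Orientations are given as a unit quaternion [x, y, z, w].
In Python, from bench import r, viewer, workorder gives the robot as it stands.
- The arm moves only by the tool jog_arm, never from a script. Its arguments are lists of equal length, an entry for each row: "linear": the shift along the tool's x, y, z in m, a list of three; "rot": the turn, a rotation vector about the tool's x, y, z in rad, a list of three; "gripper": the finger opening in m, from 0 to 0.093. A call has exactly 8 rows; each row is the pose to reach, as a shift and turn from the pose commanded when the call began, along the tool's axes at that moment; what a row does not reach only later rows make up. A row lasts 1/10 s, in which the tool goes at most 50 mm and 8.59 degrees, less where a joint would pass 70% of its speed; a pose out of reach is approached as far as the arm can. A call with a gripper value outside its range is refused whole. The fingers move at their own pace and stop on an object; "squeeze" is the grip in N (left out, the last holds). Time passes only in rows, so rows that repeat a pose let the fingers close, or fill a call up. It gives the time, the measured TCP pose, the force and the opening at its end, in the units of the state.
- r.read_state(): the state, without advancing time (a new reading comes with each control period).
- viewer.capture(name): name is "scene" or "top" or "wrist"; returns (picture, depth): 384x512x3 uint8, red, green, blue; 384x512 float32, m along the optical axis (not along the pixel's ray), 0 where there is no reading.
- viewer.get_calibration(name): a dict with "mtx" (3x3 intrinsics, pixels), "R" (3x3) and "t" (3): a world point X has camera coordinates R X + t. Camera axes: x right, y down, z forward; pixel columns grow to the right and rows downward; lengths in m; the calibration is good to about 2 mm. A picture is of the moment at which its call begins: read the wrist's pose just before it. get_calibration takes no time and is no camera call; for the wrist camera it gives the pose at the moment of the call.
- workorder.sign_off(): hands the job in, once; it reports no verdict.
The state is a dict: "t": time; "joint_positions": joint angles; "joint_vel": joint speeds; "joint_efforts": joint torques, N m; "eef_pos": TCP position; "orientation": TCP orientation; "wrist_force": force on the tool from outside, world axes, zero at the start; "ft_torque": the same for the moment, N m; "grip_width": opening from 0.0 (shut) to 1.0 (fully open).
Only numpy, scipy, OpenCV 4.12 (cv2) and the standard library are available. Lean on these libraries where they do the work, as an engineer would, in place of code of your own. Each camera call takes 0.05 s, during which the arm holds its last target.

TASK

Lock off the bench isolator: slide its yellow bolt fully across until its eye stands over the padlock, then take the red-topped shackle from its block, put it down through the bolt's eye into the two holes of the brass padlock and press until the hidden pawl clicks and it stays down by itself. Press firmly but gently, stopping as soon as it is home, for forcing it would break the lock, and leave the blue-topped spare and everything else where they are.

Things in the scene. Friction and masses are not known exactly. Their poses are not given: they have to be found in the camera images.
- lock_top (a point): Centre of the top face of the brass padlock body (30 mm thick along its x, 70 mm wide along its y, 54 mm tall), upright and fixed in the isolator's steel cradle, this face 64 mm above the bench. Two square 12 mm holes go straight down from it at y = -20 and +20 mm in this frame (z up). The lock breaks if shackle and lock press on each other with over 40 N, downwards or sideways.
- bolt (a joint): Travel in m of the yellow bolt, a 26 mm wide, 4 mm thick strip that slides along +y of lock_top over the isolator housing towards the padlock: 0 = fully back, 0.045 = against its stop, its 15 x 16 mm eye then over the padlock's hole at y = -20 mm. It needs about 2.5 N to move and stays where it is left.
- bolt_knob (a point): Centre of the upper part of the bolt's black round upright knob (18 mm diameter; its top 12 mm above this point, its foot on the bolt 26 mm below). Moves with the bolt; same axes as lock_top. Low guide rails run along both sides of the bolt, their tops 25 mm below this point.
- bolt_eye (a point): Centre of the bolt's eye on the bolt's upper face, which runs 6 mm above the padlock's top face. Same axes as lock_top; it moves with the bolt.
- red_crown (a point): Centre of the red sleeve (14 mm thick along its x, 26 mm long along its y, 14 mm tall) on the crown of the right shackle, a steel U standing legs down in a wooden block. The U lies in the y-z plane: round 10 mm legs at y = -20 and +20 mm, tips 80 mm below this point, tapered to 3.6 mm over the last 6 mm. Either way round fits. About 140 g.
- red_tips (a point): Midway between the red shackle's tips, 80 mm below red_crown. In the padlock a sprung ejector (8 to 10 N) meets them 8 to 22 mm below lock_top, the pawls click 18 mm deeper (at 26 to 40 mm) and a rigid stop follows 2 mm below that. The depth differs from lock to lock and is only felt. Pressing home takes 10 to 20 N; on the stop it rises steeply. Clicked, it stays; not clicked, it springs up 18 mm.
- blue_crown (a point): Centre of the blue sleeve of the spare shackle, alike but with legs 54 mm apart, standing in its own block: too wide for this padlock, leave it. The two blocks may have changed places.
- meter: Yellow hand meter 75 x 145 x 34 mm, loose, leave alone; origin under its centre.
- solder: Aluminium solder spool 48 mm in diameter, 41 mm tall, loose, leave alone; origin under its centre.
- jar: White jar with red cap, 48 mm in diameter, 70 mm tall, loose, leave alone; origin under its centre.
- bin: Blue open bin 110 x 90 x 45 mm, loose, leave alone; origin under its centre.
- mug: White mug 72 mm in diameter, 85 mm tall, loose, leave alone; origin under its centre.
- driver: Screwdriver lying on the bench, leave alone; origin under it.
- red: The red-topped shackle itself: origin midway between its leg tips, z up along the legs. Its fixed block is 44 mm by 80 mm and 30 mm tall; the legs stand 22 mm deep, with play, in 13 mm holes. Each leg has a groove 9 to 18 mm above its tip for the pawl.
- station: The isolator with the padlock: a fixed steel base plate 120 x 260 x 10 mm with a grey housing; origin under the plate's centre, same axes as lock_top, which is 60 mm along its +y and 64 mm up.

How it is judged:
By the outcome, as a careful person would: the job done as asked, in the order asked, and still so for the second after the job is handed in, with the robot touching nothing.
It also fails if it takes over 64 s, if anything falls off the work surface, if the arm or the gripper's body presses on something with over 40 N, if the wrist force passes 120 N, or if a joint passes its speed limit or range.

## Working session

There is one attempt and no reset: what is moved stays moved. The work goes in short steps, Python scripts to look and compute and a tool call to move; the robot and the scene stay as the last step left them, time stands still between calls to the robot, and variables do not carry over. Pictures are saved under pics/ and viewed, and the job is handed in when it is done.

Besides the shell and the picture viewer there is one more tool, called as a command line: name --argument value ..., lists and objects as JSON in quotes. jog_arm: Moves the arm, as the interface text tells. Its arguments: {"type":"object","properties":{"linear":{"type":"array"},"rot":{"type":"array"},"gripper":{"type":"array"},"squeeze":{"type":"number"}},"required":["linear","rot","gripper"]}

```bash
ls; mkdir -p pics
cat > h.py <<'E'
import numpy as np,cv2
from bench import r,viewer,workorder
def cap(n,f=None):
    c=viewer.get_calibration(n); p,d=viewer.capture(n)
    if f: cv2.imwrite('pics/'+f,p[:,:,::-1])
    return p,d,c
def world(c,u,v,z):
    K,R,t=map(np.array,(c['mtx'],c['R'],c['t']))
    d=R.T@np.linalg.solve(K,[u,v,1]); o=-R.T@t
    return o+d*(z-o[2])/d[2]
def proj(c,X):
    x=np.array(c['R'])@X+c['t']; x=np.array(c['mtx'])@x; return x[:2]/x[2]
def pts(d,c):
    K,R,t=map(np.array,(c['mtx'],c['R'],c['t']))
    v,u=np.indices(d.shape); q=np.stack([u,v,np.ones_like(u)],-1)@np.linalg.inv(K).T*d[...,None]
    return (q-t)@R
E
python3 - <<'E'
from h import *
print(r.read_state())
for n in('scene','top','wrist'):
    p,d,c=cap(n,n+'0.png'); np.savez('/tmp/'+n+'0.npz',p=p,d=d,**c); print(n,c)
E
```

```text
pics
{'t': 0.0, 'joint_positions': array([ 1.02927784,  0.60010481, -0.00251568,  1.60014388,  0.00176577,
        0.94289244, -0.07980957]), 'joint_vel': array([ 0.00128486,  0.00093036,  0.00107497, -0.00079378,  0.00086498,
        0.00115953, -0.00111233]), 'joint_efforts': array([-2.49414361e-04, -7.65069079e+01,  1.49738017e+00, -2.52356225e+01,
       -5.24247391e-02,  1.69138931e-02,  1.37978432e-04]), 'eef_pos': array([ 0.32474236, -0.6476481 ,  0.21777003]), 'orientation': array([ 9.73113327e-01,  2.30325542e-01, -2.40668733e-04, -7.34729894e-04]), 'wrist_force': array([-0.08768216,  0.0611029 , -0.6894669 ]), 'ft_torque': array([-0.01629759,  0.06109494,  0.01904971]), 'grip_width': 1.0020777772703908}
scene {'mtx': array([[473.33494763,   0.        , 257.8194841 ],
       [  0.        , 473.33494763, 187.56234342],
       [  0.        ,   0.        ,   1.        ]]), 'R': array([[ 0.47762012,  0.87851634, -0.00938422],
       [ 0.60258535, -0.33534124, -0.72418033],
       [-0.63935117,  0.3402283 , -0.6895468 ]]), 't': array([-0.34993311, -0.26594093,  1.49402657])}
top {'mtx': array([[474.38175527,   0.        , 256.17606403],
       [  0.        , 474.38175527, 187.95217763],
       [  0.        ,   0.        ,   1.        ]]), 'R': array([[-4.67603838e-02, -9.98906133e-01, -6.92365373e-05],
       [-9.78000341e-01,  4.57958566e-02, -2.03514304e-01],
       [ 2.03294857e-01, -9.44869360e-03, -9.79071970e-01]]), 't': array([0.10152414, 0.58099175, 1.08651691])}
wrist {'mtx': array([[316.67744698,   0.        , 254.15678135],
       [  0.        , 316.67744698, 190.97452267],
       [  0.        ,   0.        ,   1.        ]]), 'R': array([[ 0.44964556, -0.89320614, -0.00128615],
       [-0.8635702 , -0.43509358,  0.25483343],
       [-0.22817838, -0.11347404, -0.96698411]]), 't': array([-0.72449896, -0.02992551,  0.39019464])}
```

View pics/scene0.png

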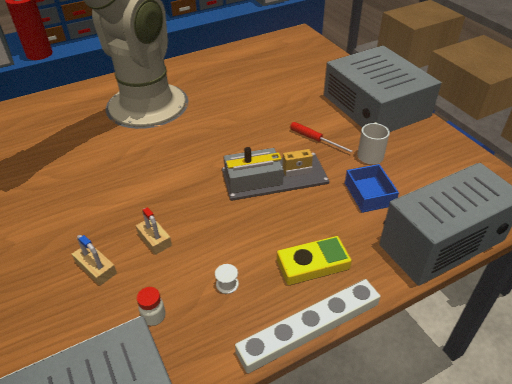

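View pics/top0.png

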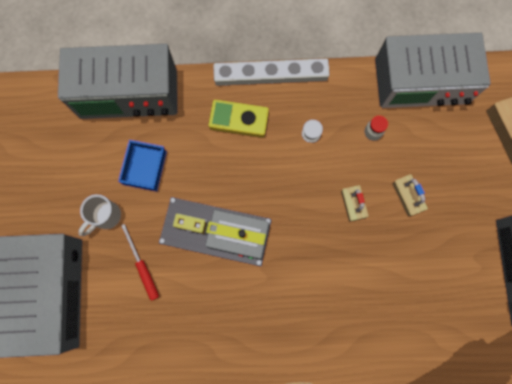

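View pics/wrist0.png

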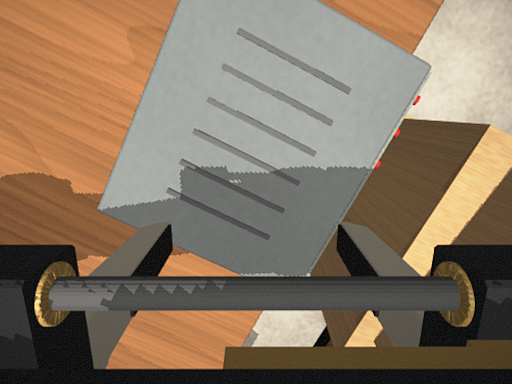

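The scene view shows the isolator near (275,170) with its knob at (248,155), the red shackle at (150,215) and the blue one at (85,243). In the top view the knob is at (242,233), the padlock at (188,224), red at (360,197) and blue at (419,190).

Run:
```python
from h import *
for n in('top','scene'):
    f=np.load('/tmp/%s0.npz'%n); p=f['p'];d=f['d'];c={k:f[k] for k in('mtx','R','t')}
    P=pts(d,c); hsv=cv2.cvtColor(p,cv2.COLOR_RGB2HSV)
    H,S,V=[hsv[...,i].astype(int) for i in range(3)]
    x0=(P[...,0]>.3)&(P[...,0]<1.0)&(d>0)
    ms={'yellow':(H>24)&(H<34)&(S>150)&(V>100),'red':((H<6)|(H>174))&(S>150)&(V>80),'blue':(H>100)&(H<125)&(S>140),'brass':(H>17)&(H<=25)&(S>120)&(V>90)}
    for k,m in ms.items():
        nl,L,st,ce=cv2.connectedComponentsWithStats((m&x0).astype(np.uint8))
        for i in range(1,nl):
            if st[i,4]<12: continue
            q=P[L==i]; print(n,k,ce[i].round(1),st[i],np.median(q,0).round(3),'zmax',np.percentile(q[:,2],[5,50,95]).round(3))
f=np.load('/tmp/top0.npz');cv2.imwrite('pics/topz.png',cv2.resize(f['p'][180:280,140:290,::-1],None,fx=5,fy=5,interpolation=2))
cv2.imwrite('pics/topr.png',cv2.resize(f['p'][160:230,320:450,::-1],None,fx=6,fy=6,interpolation=2))
f=np.load('/tmp/scene0.npz');cv2.imwrite('pics/scz.png',cv2.resize(f['p'][130:210,210:340,::-1],None,fx=6,fy=6,interpolation=2))
```

```text
top yellow [243.5 116.4] [209 100  59  35 597] [0.785 0.097 0.033] zmax [0.024 0.033 0.037]
top yellow [245.9 124.5] [241 122  10   5  13] [0.755 0.092 0.035] zmax [0.032 0.035 0.037]
top yellow [240.1 233.9] [217 225  47  18 327] [0.475 0.124 0.07 ] zmax [0.067 0.07  0.074]
top red [447.   94.5] [446  93   3   4  12] [ 0.791 -0.403  0.09 ] zmax [0.085 0.09  0.093]
top red [461.2  93.8] [460  92   4   5  13] [ 0.79  -0.439  0.09 ] zmax [0.084 0.09  0.093]
top red [475.5  93.3] [474  92   4   4  14] [ 0.79  -0.474  0.091] zmax [0.087 0.091 0.095]
top red [145.4 103.5] [143 101   5   6  21] [0.797 0.332 0.105] zmax [0.07  0.105 0.108]
top red [160.  102.7] [158 100   5   6  24] [0.797 0.296 0.104] zmax [0.085 0.104 0.109]
top red [130.9 103.9] [129 102   5   5  22] [0.797 0.366 0.103] zmax [0.085 0.103 0.107]
top red [378.7 123.8] [371 116  17  17 223] [ 0.73  -0.234  0.07 ] zmax [0.063 0.07  0.073]
top red [360.  197.5] [356 193   8  10  51] [ 0.544 -0.166  0.094] zmax [0.087 0.094 0.098]
top red [146.9 280.2] [136 260  23  40 378] [0.379 0.346 0.024] zmax [0.018 0.024 0.028]
top blue
[... 1086 characters left out ...]
 -0.309  0.094] zmax [0.091 0.094 0.096]
scene brass [297.3 158.9] [283 149  30  22 456] [0.516 0.234 0.058] zmax [0.031 0.058 0.065]
scene brass [276.1 156.2] [270 152  12   9  51] [0.49  0.184 0.067] zmax [-0.001  0.067  0.071]
scene brass [245.8 159.6] [230 155  33  11  70] [0.47  0.104 0.069] zmax [0.067 0.069 0.072]
scene brass [228.5 164.7] [226 161   9   8  19] [0.466 0.063 0.068] zmax [0.065 0.068 0.071]
scene brass [152.5 236.2] [137 222  33  28 331] [ 0.563 -0.177  0.029] zmax [0.012 0.029 0.031]
scene brass [312.8 270.8] [277 236  75  49 701] [0.811 0.087 0.018] zmax [0.    0.018 0.031]
scene brass [ 94.1 264.6] [ 72 249  42  35 541] [ 0.576 -0.31   0.028] zmax [0.009 0.028 0.031]
```

View pics/topz.png

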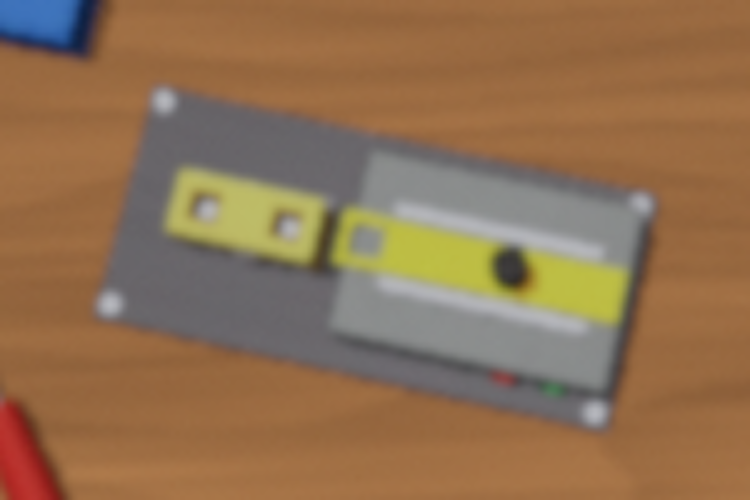

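View pics/topr.png

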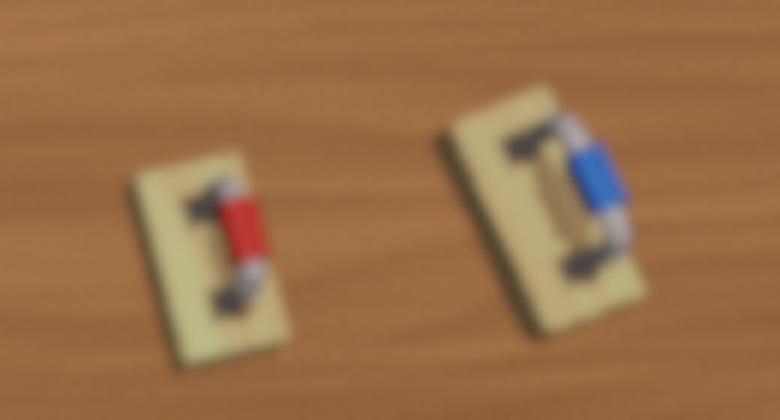

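View pics/scz.png

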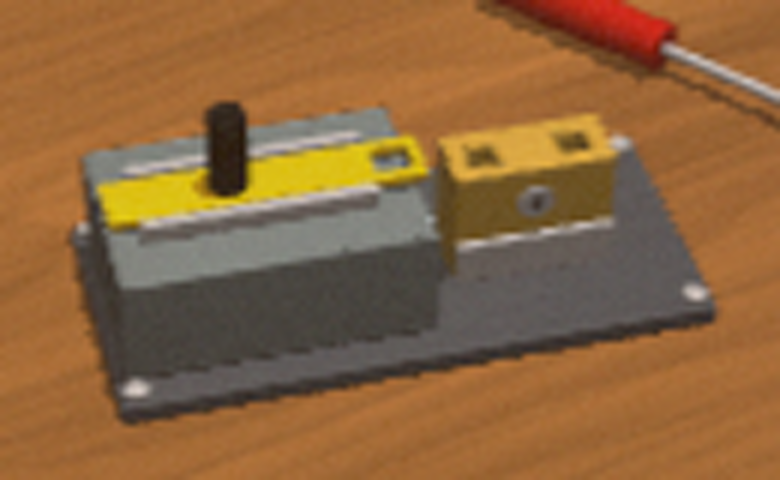

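```bash
cat > geo.py <<'E'
from h import *
E
python3 - <<'E'
from h import *
from scipy.spatial.transform import Rotation as Ro
f=np.load('/tmp/top0.npz');c={k:f[k] for k in('mtx','R','t')}
px=lambda u,v,o,s:((u+.5)/s-.5+o[0],(v+.5)/s-.5+o[1])
A=lambda u,v,z:world(c,*px(u,v,(140,180),5),z)
B=lambda u,v,z:world(c,*px(u,v,(320,160),6),z)
cs=[A(163,100,.012),A(642,203,.012),A(595,412,.012),A(110,304,.012)]
print('screws',np.round(cs,4)); print('center',np.mean(cs,0))
ydir=(cs[0]+cs[3]-cs[1]-cs[2])[:2]; print('yaw of y',np.degrees(np.arctan2(-ydir[0],ydir[1])))
h=[A(206,207,.064),A(290,226,.064)]; print('holes',h,np.linalg.norm(h[0]-h[1]),'mid',(h[0]+h[1])/2)
e=A(366,241,.070);print('eye',e,'knobtop',A(510,256,.108), 'foot',A(514,275,.073))
e2=h[0]-h[1];print('yaw',np.degrees(np.arctan2(-e2[0],e2[1])))
# blocks red corners top z=.03
b=[B(140,172,.03),B(240,152,.03),B(290,340,.03),B(183,362,.03)];print('blk',np.round(b,4),np.mean(b,0))
d=b[0]+b[1]-b[2]-b[3];print('red yaw mod180',np.degrees(np.arctan2(-d[0],d[1])), np.linalg.norm(d/2))
q=[B(220,200,.095),B(240,192,.095),B(268,260,.095)]
print('crown centroid z.095',world(c,360.0,197.5,.093))
g=np.load('/tmp/scene0.npz');cc={k:g[k] for k in('mtx','R','t')}
print('scene red',world(cc,147.1,211.9,.091), 'knob', world(cc,*px(226,108,(210,130),6),.108))
Rt=Ro.from_quat(r.read_state()['orientation']).as_matrix();print(Rt.round(3))
cw=viewer.get_calibration('wrist');print('wrist cam pos',-np.array(cw['R']).T@cw['t'])
E
```

```text
screws [[0.5751 0.2854 0.012 ]
 [0.5119 0.0483 0.012 ]
 [0.4104 0.0765 0.012 ]
 [0.4741 0.3126 0.012 ]]
center [0.4928854  0.18069646 0.012     ]
yaw of y -15.00979513867954
holes [array([0.51258121, 0.25668798, 0.064     ]), array([0.50165283, 0.2170637 , 0.064     ])] 0.041103692280620475 mid [0.50711702 0.23687584 0.064     ]
eye [0.49208073 0.18077935 0.07      ] knobtop [0.4774049  0.11240126 0.108     ] foot [0.47249412 0.11178308 0.073     ]
yaw -15.41886554121938
blk [[ 0.5805 -0.1409  0.03  ]
 [ 0.587  -0.183   0.03  ]
 [ 0.5077 -0.1962  0.03  ]
 [ 0.5008 -0.1518  0.03  ]] [ 0.54398318 -0.16795198  0.03      ]
red yaw mod180 -81.37149961968413 0.08036857016418737
crown centroid z.095 [ 0.54411529 -0.16653008  0.093     ]
scene red [ 0.5438805  -0.16954135  0.091     ] knob [0.47215935 0.11338976 0.108     ]
[[ 0.894  0.448 -0.001]
 [ 0.448 -0.894  0.001]
 [-0.    -0.001 -1.   ]]
wrist cam pos [ 0.38897487 -0.61590286  0.3841164 ]
```

jog_arm --linear '[[0.0415,-0.027,0],[0.083,-0.054,0],[0.1245,-0.081,0],[0.166,-0.108,0],[0.2075,-0.135,0],[0.249,-0.162,0],[0.2905,-0.189,0],[0.332,-0.216,0]]' --rot '[[0,0,-0.105],[0,0,-0.21],[0,0,-0.315],[0,0,-0.42],[0,0,-0.525],[0,0,-0.63],[0,0,-0.735],[0,0,-0.84]]' --gripper '[0.06,0.06,0.06,0.06,0.06,0.06,0.06,0.06]'

```text
t: 0.95
eef_pos: [0.5255, -0.3044, 0.2186]
orientation: [0.793, 0.609, -0.0, 0.0]
wrist_force: [0.7, 1.0, -0.1]
grip_width: 0.646
```

```bash
cat >> h.py <<'E'
from scipy.spatial.transform import Rotation as Ro
def to(x,y,z,yd,pos=None):
    "tool shift and rot to reach world TCP x,y,z pointing down with tool y at angle yd deg (world)"
    s=r.read_state(); R=Ro.from_quat(s['orientation']).as_matrix(); p=s['eef_pos']
    a=np.radians(yd); ty=np.array([np.cos(a),np.sin(a),0]); tz=np.array([0,0,-1.]); tx=np.cross(ty,tz)
    G=np.stack([tx,ty,tz],1)
    print('t',round(s['t'],2),'pos',p.round(4),'yang',np.degrees(np.arctan2(R[1,1],R[0,1])).round(2),'F',s['wrist_force'].round(1),'grip',round(float(s['grip_width'])*93,1))
    print(' shift',(R.T@(np.array([x,y,z])-p)).round(4),'rot',Ro.from_matrix(R.T@G).as_rotvec().round(4))
E
python3 -c "
from h import *
to(.4745,.113,.20,-15)"
```

```text
t 0.95 pos [ 0.5255 -0.3044  0.2186] yang -15.0 F [ 0.7  1.  -0.1] grip 60.0
 shift [ 0.39   -0.1573  0.0186] rot [ 0.      0.0001 -0.    ]
```

jog_arm --linear '[[0.0465,-0.0185,0],[0.093,-0.037,0],[0.1395,-0.0555,0],[0.186,-0.074,0],[0.2325,-0.0925,0],[0.279,-0.111,0],[0.3255,-0.1295,0],[0.371,-0.148,0]]' --rot '[[0,0,0],[0,0,0],[0,0,0],[0,0,0],[0,0,0],[0,0,0],[0,0,0],[0,0,0]]' --gripper '[0.06,0.06,0.06,0.06,0.06,0.06,0.06,0.06]'

```text
t: 1.75
eef_pos: [0.4791, 0.0925, 0.2187]
orientation: [0.795, 0.607, 0.0, 0.0]
wrist_force: [1.1, 0.4, 0.0]
grip_width: 0.65
```

```bash
python3 -c "
from h import *
to(.4745,.113,.20,-15)
p,d,c=cap('wrist','w1.png');np.savez('/tmp/w1.npz',p=p,d=d,**c)"
```

```text
t 1.75 pos [0.4791 0.0925 0.2187] yang -15.25 F [1.1 0.4 0. ] grip 60.4
 shift [ 0.0185 -0.0098  0.0187] rot [ 0.0003 -0.     -0.0044]
```

View pics/w1.png

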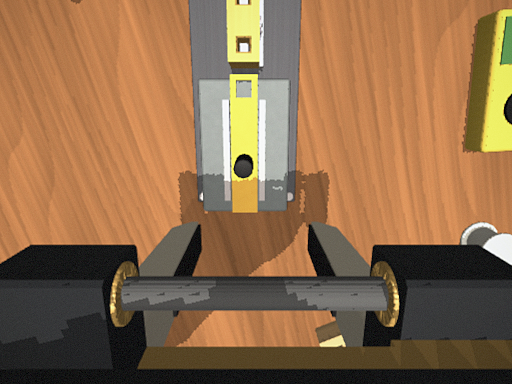

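The wrist view shows the knob top at (243,165), the eye at (244,88) and the near hole at (243,45). The station is square to the picture.

Run:
```python
from h import *
f=np.load('/tmp/w1.npz');c={k:f[k] for k in('mtx','R','t')};p=f['p']
g=cv2.cvtColor(p,cv2.COLOR_RGB2GRAY)
m=(g[140:185,225:262]<60).astype(np.uint8);n,L,s,ce=cv2.connectedComponentsWithStats(m);i=1+s[1:,4].argmax();print(s[i],ce[i]+[225,140])
print('knobtop',world(c,243,163,.108),'eye',world(c,243.5,88,.070),'hole',world(c,243.5,45,.064),'hole2',world(c,243.5,2,.064))
# edges of plate for yaw
print('plate L',world(c,190,10,.01),world(c,200,195,.01))
cv2.imwrite('pics/w1z.png',cv2.resize(p[0:220,180:310,::-1],None,fx=2.7*1.6*.6,fy=2.6,interpolation=2))
```

```text
[  9  14  19  24 226] [243.39380531 165.91150442]
knobtop [0.47689653 0.11775818 0.108     ] eye [0.49376207 0.18081968 0.07      ] hole [0.50399511 0.21804755 0.064     ] hole2 [0.51368339 0.2526183  0.064     ]
plate L [0.45922015 0.27560167 0.01      ] [0.4074804  0.07804376 0.01      ]
```

View pics/w1z.png

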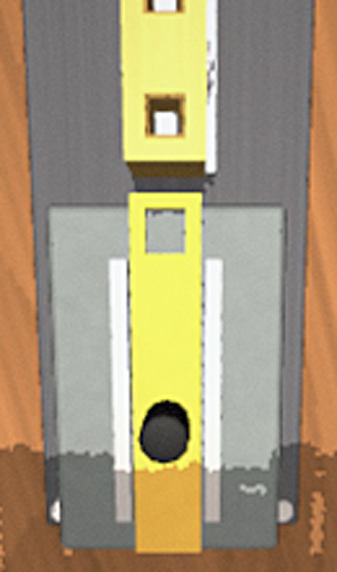

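jog_arm --linear '[[0.01,-0.005,0.02],[0.019,-0.0095,0.05],[0.019,-0.0095,0.08],[0.019,-0.0095,0.105],[0.019,-0.0095,0.125],[0.019,-0.0095,0.135],[0.019,-0.0095,0.141],[0.019,-0.0095,0.141]]' --rot '[[0,0,-0.004],[0,0,-0.004],[0,0,-0.004],[0,0,-0.004],[0,0,-0.004],[0,0,-0.004],[0,0,-0.004],[0,0,-0.004]]' --gripper '[0.06,0.06,0.06,0.06,0.06,0.06,0.06,0.06]'

```text
t: 2.6
eef_pos: [0.4754, 0.1114, 0.0774]
orientation: [0.793, 0.609, -0.0, -0.0]
wrist_force: [0.1, -0.8, 0.3]
grip_width: 0.645
```

```bash
python3 -c "
from h import *
to(.475,.1133,.077,-15)
p,d,c=cap('wrist','w2.png')"
```

```text
t 2.6 pos [0.4754 0.1114 0.0774] yang -15.01 F [ 0.1 -0.8  0.3] grip 60.0
 shift [ 0.0017 -0.0009  0.0004] rot [-0.0005  0.0004 -0.0001]
```

View pics/w2.png

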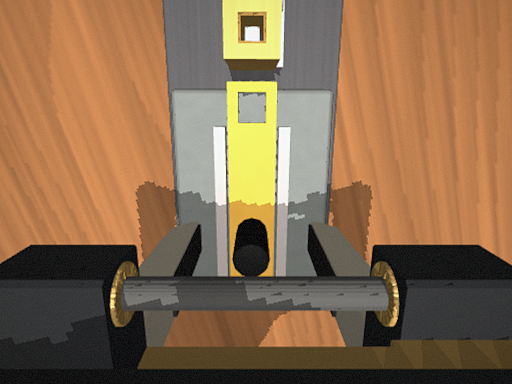

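The knob stands between the fingers at (251,250), central and aligned. I'll close on it.

jog_arm --linear '[[0.0015,-0.001,0],[0.0015,-0.001,0],[0.0015,-0.001,0],[0.0015,-0.001,0],[0.0015,-0.001,0],[0.0015,-0.001,0],[0.0015,-0.001,0],[0.0015,-0.001,0]]' --rot '[[0,0,0],[0,0,0],[0,0,0],[0,0,0],[0,0,0],[0,0,0],[0,0,0],[0,0,0]]' --gripper '[0.01,0.01,0.01,0.01,0.01,0.01,0.01,0.01]' --squeeze 15

```text
t: 3.45
eef_pos: [0.4743, 0.1132, 0.0776]
orientation: [0.793, 0.609, -0.0, -0.0]
wrist_force: [-4.2, 1.9, 3.8]
grip_width: 0.189
```

jog_arm --linear '[[0.005,0,0],[0.01,0,0],[0.015,0,0],[0.02,0,0],[0.025,0,0],[0.03,0,0],[0.033,0,0],[0.035,0,0]]' --rot '[[0,0,0],[0,0,0],[0,0,0],[0,0,0],[0,0,0],[0,0,0],[0,0,0],[0,0,0]]' --gripper '[0.01,0.01,0.01,0.01,0.01,0.01,0.01,0.01]'

```text
t: 4.25
eef_pos: [0.4834, 0.1466, 0.0776]
orientation: [0.793, 0.609, -0.001, 0.0]
wrist_force: [-3.5, -1.9, 5.7]
grip_width: 0.192
```

jog_arm --linear '[[0.001,0,0],[0.002,0,0],[0.003,0,0],[0.004,0,0],[0.005,0,0],[0.006,0,0],[0.006,0,0],[0.006,0,0]]' --rot '[[0,0,0],[0,0,0],[0,0,0],[0,0,0],[0,0,0],[0,0,0],[0,0,0],[0,0,0]]' --gripper '[0.01,0.01,0.01,0.01,0.01,0.01,0.01,0.01]'

```text
t: 5.05
eef_pos: [0.4848, 0.1519, 0.0776]
orientation: [0.794, 0.608, -0.001, 0.0]
wrist_force: [-3.9, -2.0, 7.1]
grip_width: 0.19
```

```bash
python3 -c "
from h import *
to(.475,.1133,.077,-15)
p,d,c=cap('wrist','w3.png')"
```

```text
t 5.05 pos [0.4848 0.1519 0.0776] yang -15.04 F [-3.9 -2.   7.1] grip 17.6
 shift [-0.0398  0.0005  0.0007] rot [-0.0009  0.0019 -0.0007]
```

View pics/w3.png

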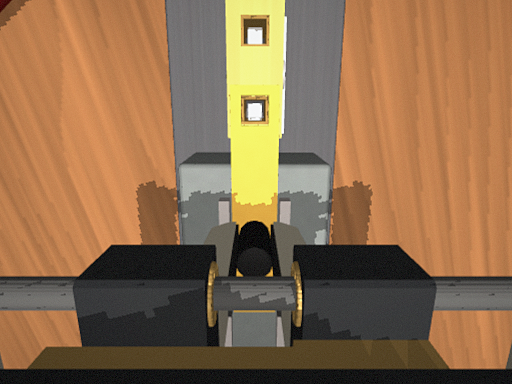

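The eye at (255,110) is now nearly over the near hole. There has been no rise at the stop yet, so I'll push on in small steps.

jog_arm --linear '[[0.001,0,0],[0.002,0,0],[0.0025,0,0],[0.003,0,0],[0.0035,0,0],[0.004,0,0],[0.004,0,0],[0.004,0,0]]' --rot '[[0,0,0],[0,0,0],[0,0,0],[0,0,0],[0,0,0],[0,0,0],[0,0,0],[0,0,0]]' --gripper '[0.01,0.01,0.01,0.01,0.01,0.01,0.01,0.01]'

```text
t: 5.9
eef_pos: [0.4848, 0.1524, 0.0774]
orientation: [0.794, 0.608, -0.003, 0.001]
wrist_force: [-4.1, -11.9, 10.0]
grip_width: 0.193
```

```bash
python3 -c "
from h import *
to(.475,.1133,.077,-15)
p,d,c=cap('wrist','w4.png')"
```

```text
t 5.9 pos [0.4848 0.1524 0.0774] yang -15.17 F [ -4.1 -11.9  10. ] grip 17.9
 shift [-0.0403  0.0007  0.0007] rot [-0.0023  0.0069 -0.003 ]
```

View pics/w4.png

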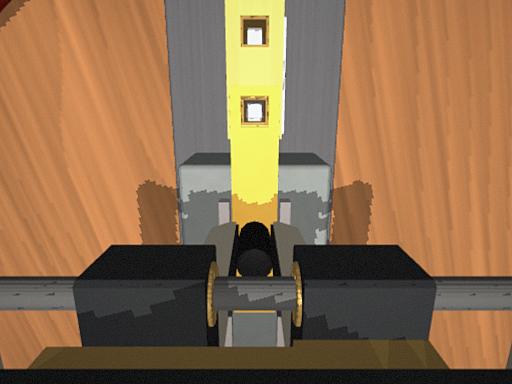

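The bolt is at its stop: the force rose to 12 N with no further movement. I'll release and lift.

jog_arm --linear '[[-0.002,0,0],[-0.004,0,0],[-0.004,0,0],[-0.004,0,0],[-0.004,0,0],[-0.004,0,0],[-0.004,0,0],[-0.004,0,0]]' --rot '[[0,0,0],[0,0,0],[0,0,0],[0,0,0],[0,0,0],[0,0,0],[0,0,0],[0,0,0]]' --gripper '[0.01,0.01,0.05,0.05,0.05,0.05,0.05,0.05]'

```text
t: 6.75
eef_pos: [0.4856, 0.1529, 0.0776]
orientation: [0.793, 0.609, 0.0, 0.0]
wrist_force: [0.1, 0.4, -0.1]
grip_width: 0.536
```

jog_arm --linear '[[0,0,-0.02],[0,0,-0.05],[0,0,-0.09],[0,0,-0.12],[0,0,-0.14],[0,0,-0.14],[0,0,-0.14],[0,0,-0.14]]' --rot '[[0,0,0],[0,0,0],[0,0,0],[0,0,0],[0,0,0],[0,0,0],[0,0,0],[0,0,0]]' --gripper '[0.05,0.05,0.05,0.05,0.05,0.05,0.05,0.05]'

```text
t: 7.55
eef_pos: [0.485, 0.1525, 0.2166]
orientation: [0.793, 0.609, -0.001, -0.0]
wrist_force: [0.5, -0.2, 0.7]
grip_width: 0.537
```

Run:
```python
from h import *
to(.544,-.168,.22,-81.4)
p,d,c=cap('wrist');np.savez('/tmp/w5.npz',p=p,d=d,**c)
cv2.imwrite('pics/w5.png',cv2.resize(p[0:200,160:350,::-1],None,fx=3,fy=3,interpolation=2))
```

```text
t 7.55 pos [0.485  0.1525 0.2166] yang -15.01 F [ 0.5 -0.2  0.7] grip 50.0
 shift [-0.2943  0.14   -0.0033] rot [-6.0000e-04  1.7000e-03  1.1588e+00]
```

View pics/w5.png

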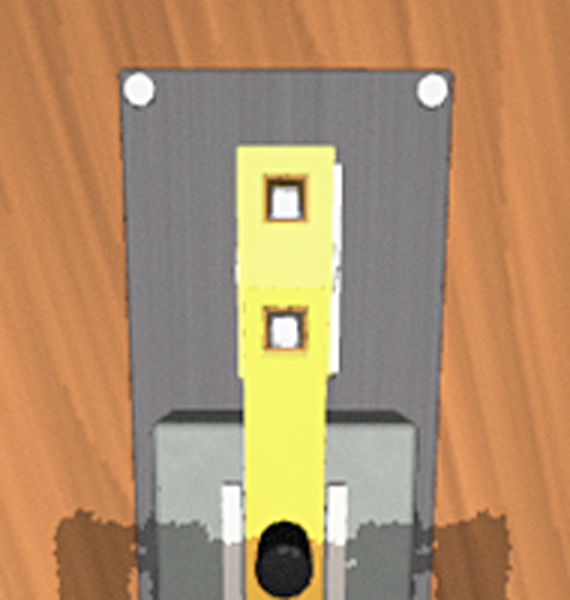

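The bolt stays across, with its eye at (285,328) over the near hole and the far hole at (285,198).

Run:
```python
from h import *
f=np.load('/tmp/w5.npz');c={k:f[k] for k in('mtx','R','t')}
A=lambda u,v,z:world(c,(u+.5)/3-.5+160,(v+.5)/3-.5,z)
y=np.array([np.sin(np.radians(15)),np.cos(np.radians(15)),0])
h2=A(285.5,198.5,.064); print('far hole',h2,'-> lock',h2-.02*y)
e=A(285,329,.068); print('near hole',e,'-> lock',e+.02*y)
s=[A(139,89,.012),A(432,89,.012)];print('screws',s,np.linalg.norm(s[0]-s[1]))
d=s[1]-s[0];print('x ang',np.degrees(np.arctan2(d[1],d[0])))
fe=[A(237,147,.064),A(334,147,.064)];print(np.linalg.norm(fe[0]-fe[1]),'lock from far edge',np.mean(fe,0)-.035*y)
```

```text
far hole [0.51451519 0.25743365 0.064     ] -> lock [0.50933881 0.23811514 0.064     ]
near hole [0.50416246 0.21913641 0.068     ] -> lock [0.50933884 0.23845493 0.068     ]
screws [array([0.47517143, 0.31202552, 0.012     ]), array([0.57583461, 0.28517487, 0.012     ])] 0.10418268974018356
x ang -14.935208434179575
0.03008017992614378 lock from far edge [0.50929892 0.23808039 0.064     ]
```

jog_arm --linear '[[-0.0368,0.0175,0],[-0.0736,0.035,0],[-0.1104,0.0525,0],[-0.1472,0.07,0],[-0.184,0.0875,0],[-0.2208,0.105,0],[-0.2576,0.1225,0],[-0.2943,0.14,0]]' --rot '[[0,0,0.145],[0,0,0.29],[0,0,0.435],[0,0,0.58],[0,0,0.725],[0,0,0.87],[0,0,1.015],[0,0,1.159]]' --gripper '[0.05,0.05,0.05,0.05,0.05,0.05,0.05,0.05]'

```text
t: 8.4
eef_pos: [0.5442, -0.1692, 0.2164]
orientation: [0.997, 0.072, -0.001, -0.0]
wrist_force: [0.1, 0.6, 0.2]
grip_width: 0.537
```

Run:
```python
from h import *
to(.544,-.168,.22,-81.4)
p,d,c=cap('wrist','w6.png');np.savez('/tmp/w6.npz',p=p,d=d,**c)
```

```text
t 8.4 pos [ 0.5442 -0.1692  0.2164] yang -81.74 F [0.1 0.6 0.2] grip 50.0
 shift [ 0.     -0.0012 -0.0036] rot [-0.0004  0.0019 -0.006 ]
```

View pics/w6.png

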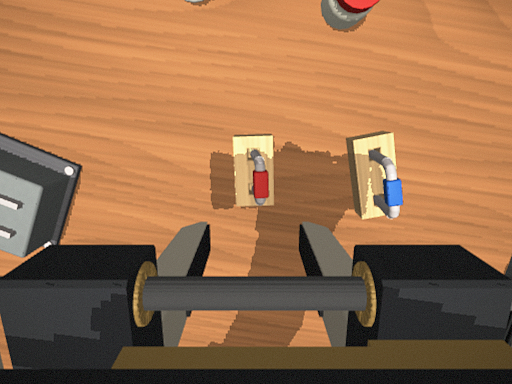

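Run:
```python
from h import *
f=np.load('/tmp/w6.npz');c={k:f[k] for k in('mtx','R','t')};p=f['p'];d=f['d']
hsv=cv2.cvtColor(p,cv2.COLOR_RGB2HSV).astype(int)
m=((hsv[...,0]<6)|(hsv[...,0]>174))&(hsv[...,1]>150)&(hsv[...,2]>60); m[:100]=0
n,L,s,ce=cv2.connectedComponentsWithStats(m.astype(np.uint8));i=1+s[1:,4].argmax();print(s[i],ce[i])
P=pts(d,c);q=P[L==i];print(np.percentile(q,[5,50,95],axis=0).round(4))
t=q[q[:,2]>.093];print('top',len(t),t.mean(0),t.min(0),t.max(0))
print(world(c,*ce[i],.098))
cv2.imwrite('pics/w6z.png',cv2.resize(p[120:230,200:320,::-1],None,fx=5,fy=5,interpolation=2))
y=np.array([np.sin(np.radians(81.4)),np.cos(np.radians(81.4)),0])
cn=[world(c,u,v,.03) for u,v in((233,136),(273,136))];print(cn)
p2,d2,c2=cap('scene');np.savez('/tmp/s6.npz',p=p2,d=d2,**c2)
cv2.imwrite('pics/s6z.png',cv2.resize(p2[190:290,50:190,::-1],None,fx=5,fy=5,interpolation=2))
```

```text
[253 170  15  28 381] [260.25721785 183.93175853]
[[ 0.5356 -0.1807  0.0927]
 [ 0.5474 -0.1744  0.0945]
 [ 0.5582 -0.1676  0.0957]]
top 354 [ 0.54736604 -0.17455803  0.09537984] [ 0.53386188 -0.18239763  0.09306617] [ 0.61530657 -0.15867304  0.3824857 ]
[ 0.54808317 -0.17413174  0.098     ]
[array([ 0.58131805, -0.13999503,  0.03      ]), array([ 0.5877104 , -0.18356403,  0.03      ])]
```

View pics/w6z.png

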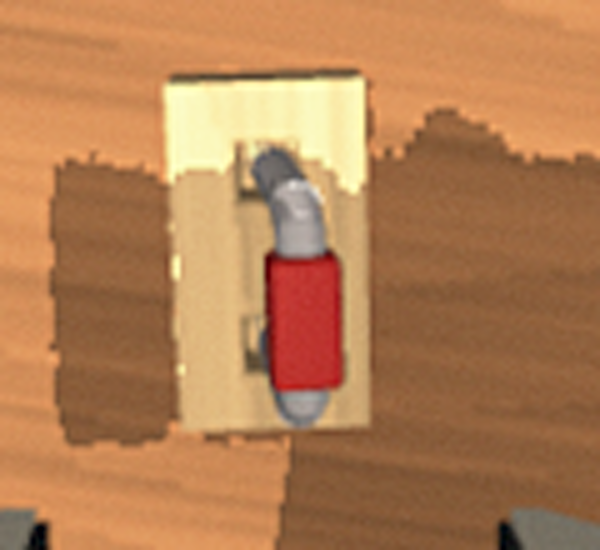

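View pics/s6z.png

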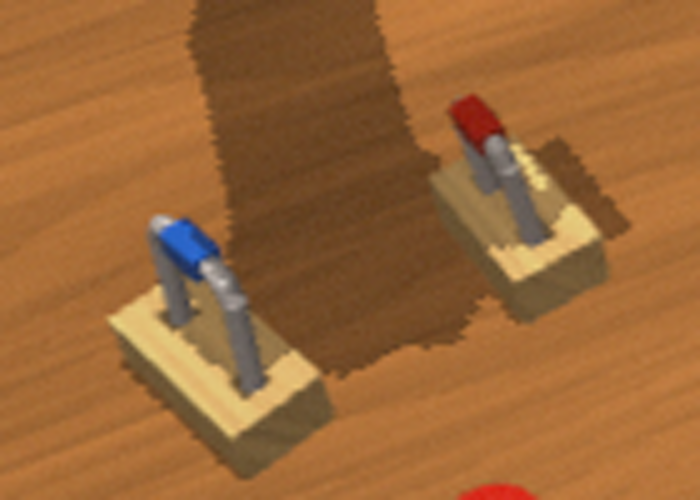

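The wrist view shows the red sleeve at about (261,184), leaning roughly 5° towards world -y in its loose holes. I'll centre the jaws over the block so that closing stands it upright.

jog_arm --linear '[[0.002,-0.0013,0.03],[0.002,-0.0013,0.06],[0.002,-0.0013,0.085],[0.002,-0.0013,0.105],[0.002,-0.0013,0.125],[0.002,-0.0013,0.138],[0.002,-0.0013,0.146],[0.002,-0.0013,0.146]]' --rot '[[0,0,0],[0,0,0],[0,0,0],[0,0,0],[0,0,0],[0,0,0],[0,0,0],[0,0,0]]' --gripper '[0.05,0.05,0.05,0.05,0.05,0.05,0.05,0.05]'

```text
t: 9.3
eef_pos: [0.5457, -0.1657, 0.0705]
orientation: [0.997, 0.075, -0.001, -0.0]
wrist_force: [-1.0, -0.7, -0.5]
grip_width: 0.538
```

Run:
```python
from h import *
to(.546,-.1676,.070,-81.6)
p,d,c=cap('wrist','w7.png')
p,d,c=cap('scene');cv2.imwrite('pics/s7.png',cv2.resize(p[170:290,80:220,::-1],None,fx=5,fy=5,interpolation=2))
```

```text
t 9.3 pos [ 0.5457 -0.1657  0.0705] yang -81.38 F [-1.  -0.7 -0.5] grip 50.0
 shift [-0.      0.0019  0.0005] rot [-0.0007  0.0019  0.0038]
```

View pics/w7.png

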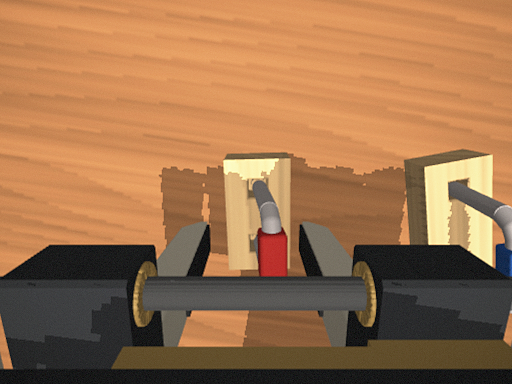

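View pics/s7.png

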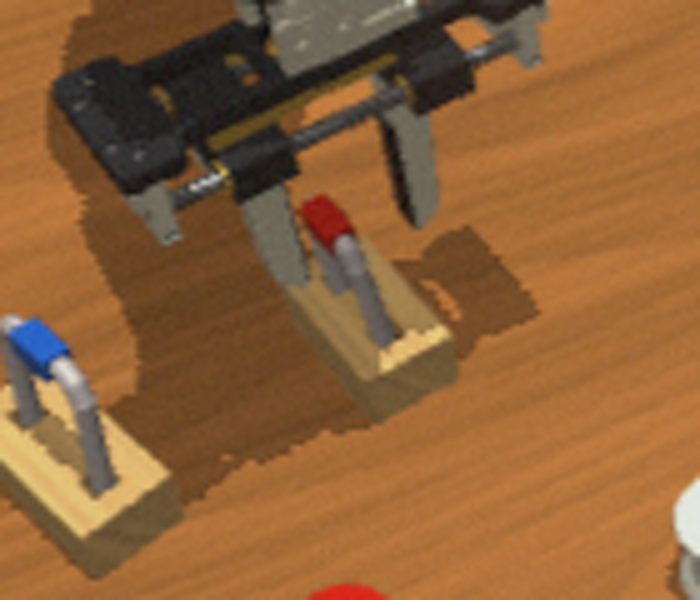

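The sleeve is between the fingers at (270,250), leaning towards the right finger. I'll close gently with a 2 mm sideways correction.

jog_arm --linear '[[0,0.002,0],[0,0.002,0],[0,0.002,0],[0,0.002,0],[0,0.002,0],[0,0.002,0],[0,0.002,0],[0,0.002,0]]' --rot '[[0,0,0.003],[0,0,0.003],[0,0,0.003],[0,0,0.003],[0,0,0.003],[0,0,0.003],[0,0,0.003],[0,0,0.003]]' --gripper '[0.04,0.035,0.03,0.025,0.02,0.015,0.01,0.01]' --squeeze 20

```text
t: 10.2
eef_pos: [0.5466, -0.1681, 0.0716]
orientation: [0.997, 0.073, -0.0, 0.0]
wrist_force: [0.6, 0.3, 0.3]
grip_width: 0.151
```

jog_arm --linear '[[0,0,0],[0,0,0],[0,0,0],[0,0,0],[0,0,0],[0,0,0],[0,0,0],[0,0,0]]' --rot '[[0,0,0],[0,0,0],[0,0,0],[0,0,0],[0,0,0],[0,0,0],[0,0,0],[0,0,0]]' --gripper '[0.005,0.005,0.005,0.005,0.005,0.005,0.005,0.005]' --squeeze 60

```text
t: 11.0
eef_pos: [0.5466, -0.1681, 0.0716]
orientation: [0.997, 0.073, -0.0, -0.0]
wrist_force: [0.6, -0.0, 0.7]
grip_width: 0.145
```

Run:
```python
from h import *
to(.546,-.1676,.070,-81.6)
p,d,c=cap('wrist','w8.png')
p,d,c=cap('scene');cv2.imwrite('pics/s8.png',cv2.resize(p[170:290,80:220,::-1],None,fx=5,fy=5,interpolation=2))
```

```text
t 11.0 pos [ 0.5466 -0.1681  0.0716] yang -81.59 F [ 0.6 -0.   0.7] grip 13.5
 shift [-0.0005 -0.0006  0.0016] rot [-0.      0.0001  0.0002]
```

View pics/w8.png

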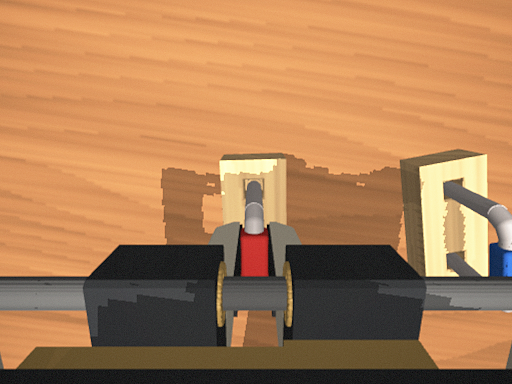

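View pics/s8.png

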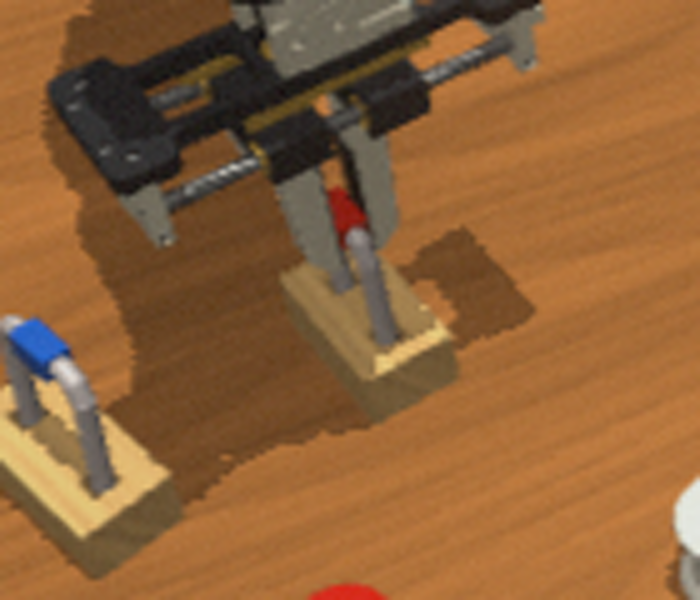

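It is gripped upright, 13.5 mm between the pads, and the legs stand centred. I'll lift it straight up.

jog_arm --linear '[[0,0,-0.005],[0,0,-0.015],[0,0,-0.03],[0,0,-0.05],[0,0,-0.075],[0,0,-0.1],[0,0,-0.12],[0,0,-0.13]]' --rot '[[0,0,0],[0,0,0],[0,0,0],[0,0,0],[0,0,0],[0,0,0],[0,0,0],[0,0,0]]' --gripper '[0.005,0.005,0.005,0.005,0.005,0.005,0.005,0.005]'

```text
t: 11.9
eef_pos: [0.5471, -0.1683, 0.204]
orientation: [0.997, 0.073, 0.001, 0.0]
wrist_force: [0.7, -0.6, -2.1]
grip_width: 0.143
```

Run:
```python
from h import *
to(.5092,.2382,.20,-15)
p,d,c=cap('wrist','w9.png');np.savez('/tmp/w9.npz',p=p,d=d,**c)
p,d,c=cap('scene');np.savez('/tmp/s9.npz',p=p,d=d,**c);cv2.imwrite('pics/s9.png',cv2.resize(p[100:260,60:260,::-1],None,fx=3.7,fy=3.7,interpolation=2))
```

```text
t 11.9 pos [ 0.5471 -0.1683  0.204 ] yang -81.6 F [ 0.7 -0.6 -2.1] grip 13.3
 shift [ 0.0219 -0.4077  0.0037] rot [ 0.0023 -0.0017 -1.1623]
```

View pics/w9.png

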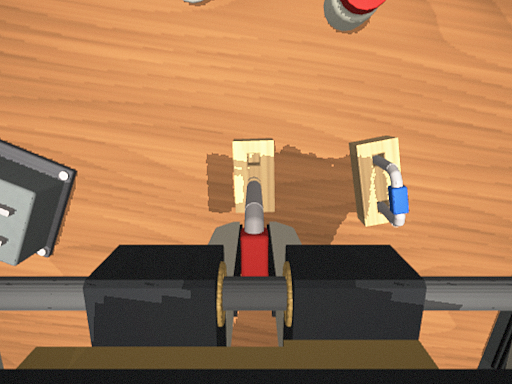

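View pics/s9.png

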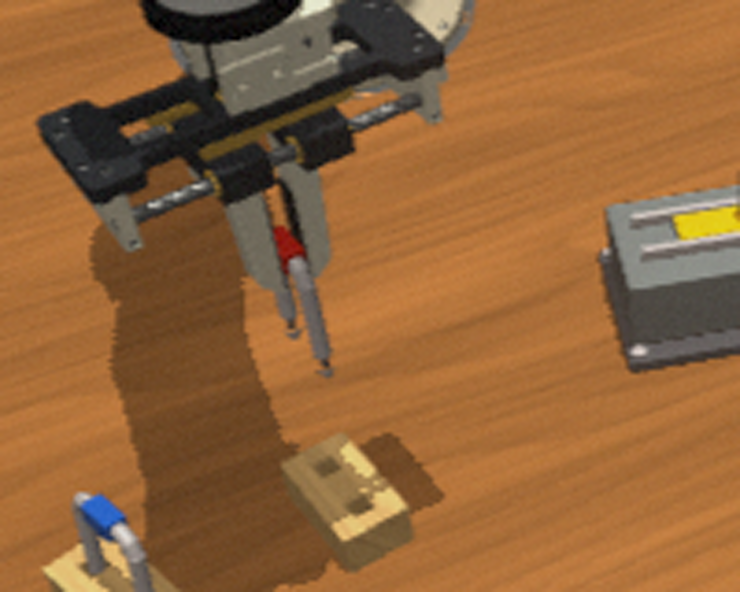

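Run:
```python
from h import *
s=r.read_state();R=Ro.from_quat(s['orientation']).as_matrix();p=s['eef_pos'];print(p)
f=np.load('/tmp/s9.npz');c={k:f[k] for k in('mtx','R','t')}
A=lambda u,v,z:world(c,(u+.5)/3.7-.5+60,(v+.5)/3.7-.5+100,z)
for z in(.136,.140,.144):
    a=A(293,336,z);b=A(327,376,z);m=(a+b)/2;d=b-a
    print(z,np.linalg.norm(d),np.degrees(np.arctan2(d[1],d[0])),'mid-tcp tool',R.T@(m-p))
f=np.load('/tmp/w9.npz');c={k:f[k] for k in('mtx','R','t')}
q=f['p'];hsv=cv2.cvtColor(q,cv2.COLOR_RGB2HSV).astype(int)
m=((hsv[...,0]<6)|(hsv[...,0]>174))&(hsv[...,1]>150)&(hsv[...,2]>60); m[:200]=0;m[290:]=0
v,u=np.nonzero(m);print(u.min(),u.max(),v.min(),v.max())
for k in range(v.min(),v.min()+4):print(k,u[v==k].min(),u[v==k].max())
e=world(c,(u[v==v.min()+1].mean()),v.min()-.5,.204+.019+.007);print('front top edge tool',R.T@(e-p))
cv2.imwrite('pics/w9z.png',cv2.resize(q[120:280,190:320,::-1],None,fx=3.7,fy=3.7,interpolation=2))
```

```text
[ 0.54715344 -0.16827568  0.20318994]
0.136 0.041236023863129356 9.022523060857358 mid-tcp tool [-0.00740343 -0.0010419   0.06717074]
0.14 0.04099982533173879 9.022523060857404 mid-tcp tool [-0.00328672  0.00027354  0.06318223]
0.144 0.04076362680034811 9.022523060857399 mid-tcp tool [0.00082999 0.00158898 0.05919371]
240 268 228 276
228 242 266
229 242 266
230 241 267
231 241 267
front top edge tool [ 0.01677271  0.00067454 -0.02676771]
```

View pics/w9z.png

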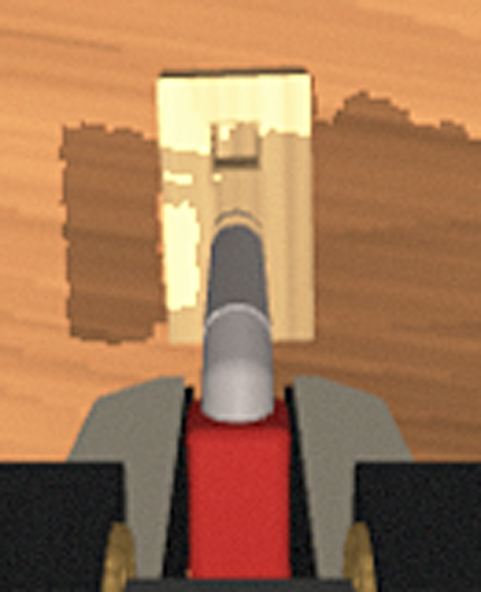

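Run:
```python
from h import *
s=r.read_state();R=Ro.from_quat(s['orientation']).as_matrix();p=s['eef_pos'];print(p)
f=np.load('/tmp/w9.npz');c={k:f[k] for k in('mtx','R','t')}
Z=p[2]
for n,u,v,z in(('bot edge',254,228,Z+.019-.008),('top edge',254,234,Z+.019+.006),('tip far',190+237/3.7,120+215/3.7,Z-.0635),('tip ring',190+237/3.7,120+225/3.7,Z-.058)):
    print(n,(R.T@(world(c,u,v,z)-p)).round(4))
# front of leg cylinder near tip
d=f['d'];P=pts(d,c)
for v in range(176,215,4):
    x=R.T@(P[v,254]-p);print(v,x.round(4))
```

```text
[ 0.54715344 -0.16827568  0.20318994]
bot edge [ 0.0103 -0.0003 -0.011 ]
top edge [ 0.0127 -0.0003 -0.025 ]
tip far [ 0.0207 -0.0003  0.0636]
tip ring [ 0.0199 -0.0003  0.058 ]
176 [ 0.0239 -0.0003  0.0564]
180 [ 0.0237 -0.0003  0.0439]
184 [ 0.0238 -0.0003  0.0321]
188 [ 0.024  -0.0003  0.0206]
192 [ 0.0238 -0.0003  0.012 ]
196 [ 0.0238 -0.0003  0.0032]
200 [ 0.0237 -0.0003 -0.0043]
204 [ 0.0229 -0.0003 -0.0089]
208 [ 0.0214 -0.0003 -0.0112]
212 [ 0.0205 -0.0003 -0.0149]
```

The shackle hangs straight in the grip, its front leg face at tool x = +23.8 mm over its whole height. So its centre is 1.2 mm behind the TCP. I'll carry it over the lock.

jog_arm --linear '[[0.0025,-0.047,0],[0.005,-0.094,0],[0.0075,-0.141,0],[0.01,-0.188,0],[0.0125,-0.235,0],[0.015,-0.282,0],[0.0175,-0.329,0],[0.02,-0.376,0]]' --rot '[[0,0,-0.145],[0,0,-0.29],[0,0,-0.435],[0,0,-0.58],[0,0,-0.725],[0,0,-0.87],[0,0,-1.015],[0,0,-1.162]]' --gripper '[0.005,0.005,0.005,0.005,0.005,0.005,0.005,0.005]'

```text
t: 12.8
eef_pos: [0.5104, 0.2083, 0.2006]
orientation: [0.792, 0.611, -0.001, -0.0]
wrist_force: [0.8, -0.3, -0.9]
grip_width: 0.145
```

Run:
```python
from h import *
to(.5095,.2393,.17,-15)
```

```text
t 12.8 pos [0.5104 0.2083 0.2006] yang -14.66 F [ 0.8 -0.3 -0.9] grip 13.5
 shift [ 0.0298 -0.0086  0.0306] rot [-0.0013  0.0009  0.0059]
```

jog_arm --linear '[[0.01,-0.003,0.005],[0.02,-0.006,0.012],[0.027,-0.008,0.02],[0.03,-0.0086,0.027],[0.03,-0.0086,0.03],[0.03,-0.0086,0.03],[0.03,-0.0086,0.03],[0.03,-0.0086,0.03]]' --rot '[[0,0,0.006],[0,0,0.006],[0,0,0.006],[0,0,0.006],[0,0,0.006],[0,0,0.006],[0,0,0.006],[0,0,0.006]]' --gripper '[0.005,0.005,0.005,0.005,0.005,0.005,0.005,0.005]'

```text
t: 13.6
eef_pos: [0.5111, 0.2375, 0.1719]
orientation: [0.796, 0.606, 0.0, 0.0]
wrist_force: [0.4, -0.3, -2.2]
grip_width: 0.141
```

Run:
```python
from h import *
to(.5095,.2393,.17,-15)
p,d,c=cap('wrist');np.savez('/tmp/w10.npz',p=p,d=d,**c);cv2.imwrite('pics/w10.png',cv2.resize(p[60:290,150:360,::-1],None,fx=2.6,fy=2.6,interpolation=2))
p,d,c=cap('scene');np.savez('/tmp/s10.npz',p=p,d=d,**c);cv2.imwrite('pics/s10.png',cv2.resize(p[90:210,210:350,::-1],None,fx=5,fy=5,interpolation=2))
```

```text
t 13.6 pos [0.5111 0.2375 0.1719] yang -15.41 F [ 0.4 -0.3 -2.2] grip 13.1
 shift [ 0.0013 -0.0021  0.0019] rot [ 0.0005 -0.0002 -0.0071]
```

View pics/w10.png

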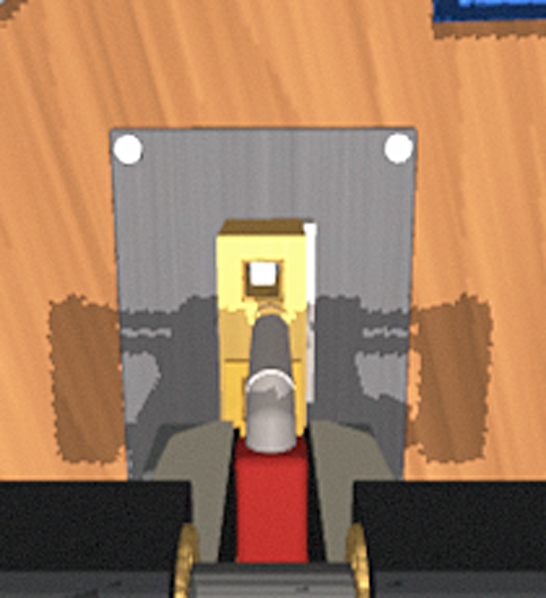

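View pics/s10.png

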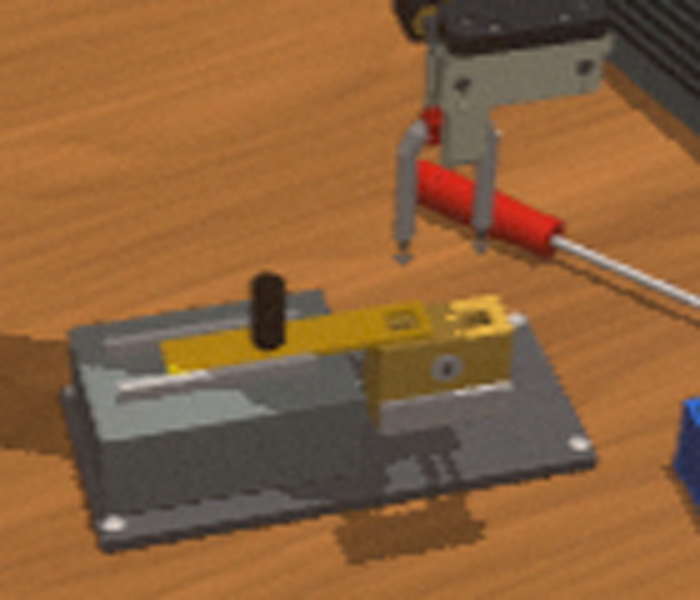

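In the wrist crop the leg hangs at (270,320), just in front of the far hole at (264,275). In the scene crop the tips at (403,258) and (482,247) are above the eye (402,320) and the far hole (477,318).

Run:
```python
from h import *
s=r.read_state();R=Ro.from_quat(s['orientation']).as_matrix();p=s['eef_pos'];print(p)
f=np.load('/tmp/w10.npz');c={k:f[k] for k in('mtx','R','t')};P=pts(f['d'],c)
A=lambda u,v,z:R.T@(world(c,(u+.5)/2.6-.5+150,(v+.5)/2.6-.5+60,z)-p)
print('far hole tool',A(263.5,277,.064).round(4), 'corners',A(244,260,.064).round(4),A(284,297,.064).round(4))
print('lock far edge',A(217,236,.064).round(4),A(307,236,.064).round(4))
for v in range(180,226,6):
    row=[(u,*(R.T@(P[v,u]-p))) for u in range(240,268)]
    row=[q for q in row if q[3]<.062 and q[1]>.01]
    if row:
        a=np.array(row);print(v,a[[0,-1],2].round(4),'mid y',a[[0,-1],2].mean().round(4),'xmax',a[:,1].max().round(4),'z',np.median(a[:,3]).round(3))
f=np.load('/tmp/s10.npz');c={k:f[k] for k in('mtx','R','t')}
B=lambda u,v,z:R.T@(world(c,(u+.5)/5-.5+210,(v+.5)/5-.5+90,z)-p)
zt=p[2]-.0635
print('scene tips',B(403,262,zt),B(482,250,zt),'holes',B(401,320,.070),B(477,318,.064))
```

```text
[0.51107738 0.23770533 0.17194732]
far hole tool [ 0.0212 -0.0015  0.108 ] corners [ 0.027  -0.0081  0.108 ] [0.0143 0.0054 0.108 ]
lock far edge [ 0.035  -0.017   0.1079] [0.035 0.013 0.108]
180 [-0.0003  0.0024] mid y 0.0011 xmax 0.0235 z 0.045
186 [-0.0036  0.005 ] mid y 0.0007 xmax 0.0234 z 0.029
192 [-0.0032  0.0054] mid y 0.0011 xmax 0.071 z 0.015
198 [-0.0036  0.0058] mid y 0.0011 xmax 0.0232 z 0.003
204 [-0.0032  0.0054] mid y 0.0011 xmax 0.0226 z -0.006
210 [-0.0036  0.0059] mid y 0.0011 xmax 0.0205 z -0.011
216 [-0.0036  0.0057] mid y 0.0011 xmax 0.0185 z -0.015
222 [-0.0035  0.0056] mid y 0.0011 xmax 0.0163 z -0.017
scene tips [-0.02253374 -0.0001341   0.06349359] [ 1.82062769e-02 -1.13859620e-05  6.35051343e-02] holes [-0.02165238 -0.00167017  0.1019404 ] [ 0.01863003 -0.00092345  0.10795212]
```

jog_arm --linear '[[0.0013,-0.0022,0],[0.0013,-0.0022,0.005],[0.0013,-0.0022,0.012],[0.0013,-0.0022,0.02],[0.0013,-0.0022,0.026],[0.0013,-0.0022,0.028],[0.0013,-0.0022,0.028],[0.0013,-0.0022,0.028]]' --rot '[[0,0,-0.007],[0,0,-0.007],[0,0,-0.007],[0,0,-0.007],[0,0,-0.007],[0,0,-0.007],[0,0,-0.007],[0,0,-0.007]]' --gripper '[0.005,0.005,0.005,0.005,0.005,0.005,0.005,0.005]'

```text
t: 14.5
eef_pos: [0.5091, 0.2399, 0.1436]
orientation: [0.793, 0.609, 0.0, -0.0]
wrist_force: [0.1, 0.8, -0.8]
grip_width: 0.145
```

Run:
```python
from h import *
to(.5095,.2393,.142,-15)
s=r.read_state();R=Ro.from_quat(s['orientation']).as_matrix();p=s['eef_pos']
q,d,c=cap('wrist');np.savez('/tmp/w11.npz',p=q,d=d,**c);cv2.imwrite('pics/w11.png',cv2.resize(q[60:290,150:360,::-1],None,fx=2.6,fy=2.6,interpolation=2))
q,d,c=cap('scene');np.savez('/tmp/s11.npz',p=q,d=d,**c);cv2.imwrite('pics/s11.png',cv2.resize(q[110:190,240:340,::-1],None,fx=7,fy=7,interpolation=2))
```

```text
t 14.5 pos [0.5091 0.2399 0.1436] yang -14.96 F [ 0.1  0.8 -0.8] grip 13.5
 shift [-0.0005  0.0005  0.0016] rot [-0.     -0.0001  0.0008]
```

View pics/w11.png

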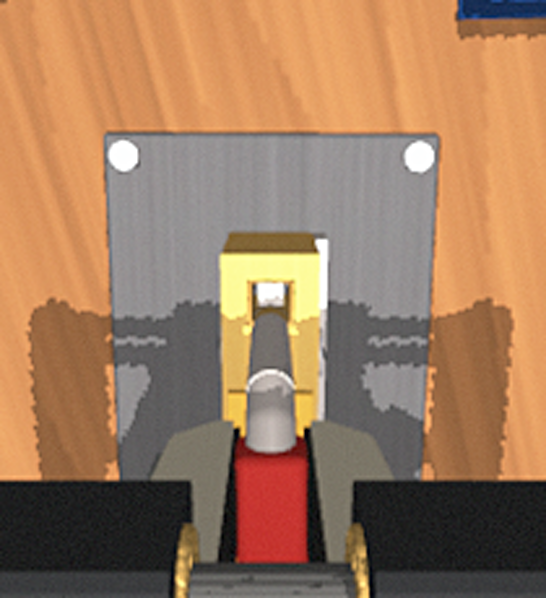

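View pics/s11.png

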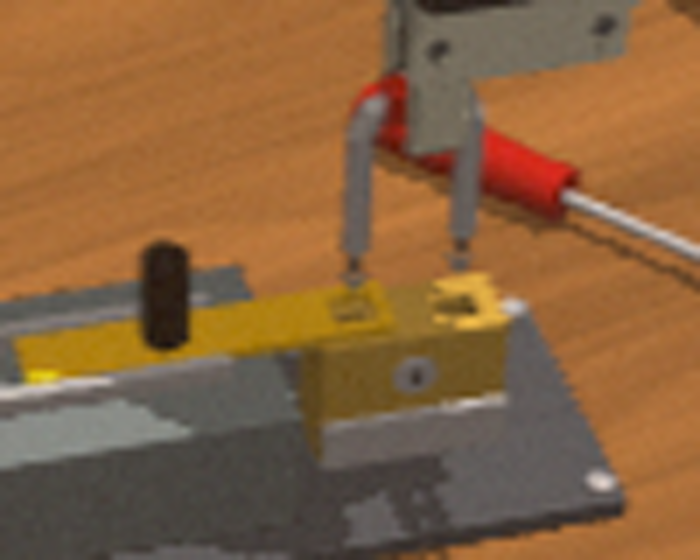

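The leg at column 270 lines up with the far hole at column 270, and both tips are just above their openings. I'll lower slowly.

jog_arm --linear '[[0,0,0.004],[0,0,0.008],[0,0,0.011],[0,0,0.014],[0,0,0.016],[0,0,0.018],[0,0,0.02],[0,0,0.02]]' --rot '[[0,0,0],[0,0,0],[0,0,0],[0,0,0],[0,0,0],[0,0,0],[0,0,0],[0,0,0]]' --gripper '[0.005,0.005,0.005,0.005,0.005,0.005,0.005,0.005]'

```text
t: 15.4
eef_pos: [0.5089, 0.2398, 0.1233]
orientation: [0.793, 0.609, -0.0, -0.0]
wrist_force: [-0.6, -0.2, -1.7]
grip_width: 0.145
```

Run:
```python
from h import *
to(.5095,.2393,.12,-15)
q,d,c=cap('wrist');cv2.imwrite('pics/w12.png',cv2.resize(q[60:290,150:360,::-1],None,fx=2.6,fy=2.6,interpolation=2))
q,d,c=cap('scene');cv2.imwrite('pics/s12.png',cv2.resize(q[110:190,240:340,::-1],None,fx=7,fy=7,interpolation=2))
```

```text
t 15.4 pos [0.5089 0.2398 0.1233] yang -14.95 F [-0.6 -0.2 -1.7] grip 13.4
 shift [-0.0003  0.0007  0.0033] rot [-0.0003  0.0003  0.0008]
```

View pics/w12.png

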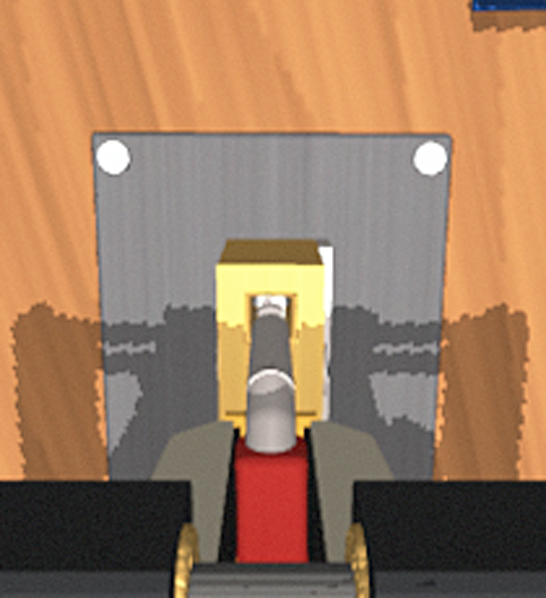

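View pics/s12.png

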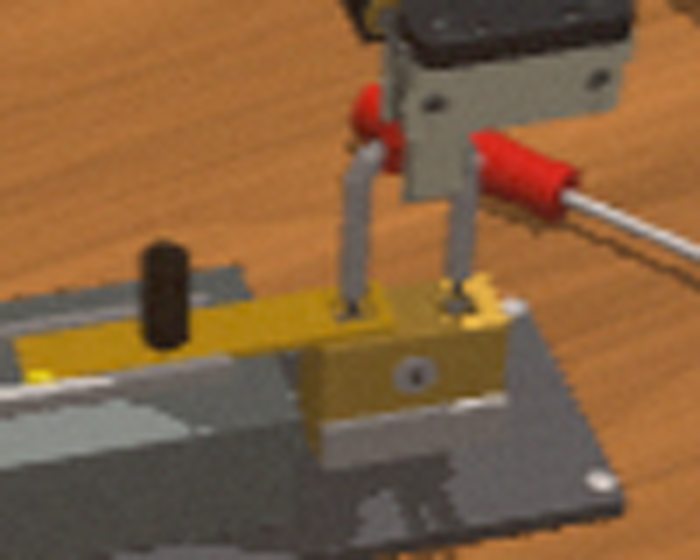

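Both tips have entered the holes with no contact force. I'll go on down in small steps, feeling for the ejector.

jog_arm --linear '[[0,0,0.001],[0,0,0.002],[0,0,0.003],[0,0,0.004],[0,0,0.005],[0,0,0.006],[0,0,0.007],[0,0,0.008]]' --rot '[[0,0,0],[0,0,0],[0,0,0],[0,0,0],[0,0,0],[0,0,0],[0,0,0],[0,0,0]]' --gripper '[0.005,0.005,0.005,0.005,0.005,0.005,0.005,0.005]'

```text
t: 16.3
eef_pos: [0.509, 0.2398, 0.1155]
orientation: [0.793, 0.609, -0.0, 0.0]
wrist_force: [-0.5, 0.2, -2.0]
grip_width: 0.146
```

jog_arm --linear '[[0,0,0.001],[0,0,0.002],[0,0,0.003],[0,0,0.004],[0,0,0.005],[0,0,0.006],[0,0,0.006],[0,0,0.006]]' --rot '[[0,0,0],[0,0,0],[0,0,0],[0,0,0],[0,0,0],[0,0,0],[0,0,0],[0,0,0]]' --gripper '[0.005,0.005,0.005,0.005,0.005,0.005,0.005,0.005]'

```text
t: 17.1
eef_pos: [0.5093, 0.24, 0.1102]
orientation: [0.793, 0.609, 0.0, 0.0]
wrist_force: [-1.5, -0.3, 5.8]
grip_width: 0.142
```

The ejector is felt: about 7.5 N at a TCP height of 0.110 m. The click should come about 18 mm below first contact.

jog_arm --linear '[[0,0,0.0005],[0,0,0.001],[0,0,0.0015],[0,0,0.002],[0,0,0.0025],[0,0,0.003],[0,0,0.0035],[0,0,0.004]]' --rot '[[0,0,0],[0,0,0],[0,0,0],[0,0,0],[0,0,0],[0,0,0],[0,0,0],[0,0,0]]' --gripper '[0.005,0.005,0.005,0.005,0.005,0.005,0.005,0.005]'

```text
t: 17.9
eef_pos: [0.5093, 0.24, 0.1063]
orientation: [0.793, 0.609, 0.0, 0.0]
wrist_force: [-1.3, -0.8, 6.8]
grip_width: 0.146
```

jog_arm --linear '[[0,0,0.0005],[0,0,0.001],[0,0,0.0015],[0,0,0.002],[0,0,0.0025],[0,0,0.003],[0,0,0.0035],[0,0,0.004]]' --rot '[[0,0,0],[0,0,0],[0,0,0],[0,0,0],[0,0,0],[0,0,0],[0,0,0],[0,0,0]]' --gripper '[0.005,0.005,0.005,0.005,0.005,0.005,0.005,0.005]'

```text
t: 18.7
eef_pos: [0.5095, 0.2402, 0.1027]
orientation: [0.793, 0.609, 0.001, 0.0]
wrist_force: [-2.3, -1.2, 12.2]
grip_width: 0.146
```

Run:
```python
from h import *
to(.5095,.2393,.12,-15)
q,d,c=cap('wrist');cv2.imwrite('pics/w13.png',cv2.resize(q[60:290,150:360,::-1],None,fx=2.6,fy=2.6,interpolation=2))
```

```text
t 18.7 pos [0.5095 0.2402 0.1027] yang -14.95 F [-2.3 -1.2 12.2] grip 13.5
 shift [-0.0009  0.0003 -0.0173] rot [ 0.0012 -0.0009  0.0009]
```

View pics/w13.png

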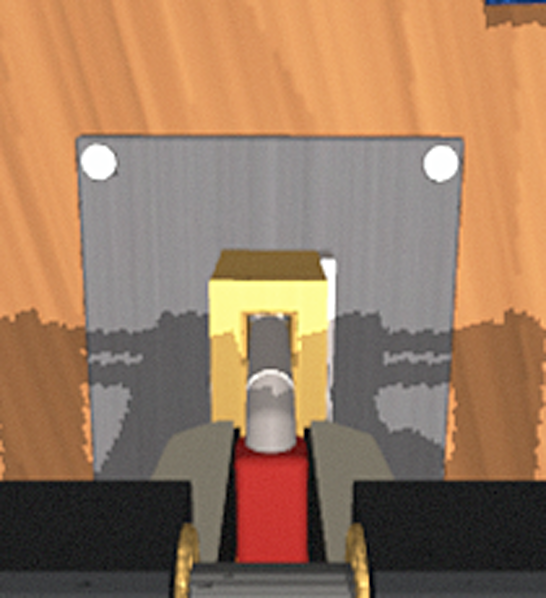

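The leg sits centrally in the hole and there is no slip in the grip. I'll carry on pressing.

jog_arm --linear '[[0,0,0.0004],[0,0,0.0008],[0,0,0.0012],[0,0,0.0016],[0,0,0.002],[0,0,0.0024],[0,0,0.0028],[0,0,0.003]]' --rot '[[0,0,0],[0,0,0],[0,0,0],[0,0,0],[0,0,0],[0,0,0],[0,0,0],[0,0,0]]' --gripper '[0.005,0.005,0.005,0.005,0.005,0.005,0.005,0.005]'

```text
t: 19.55
eef_pos: [0.5094, 0.2401, 0.0995]
orientation: [0.793, 0.609, 0.001, 0.0]
wrist_force: [-2.2, -0.8, 9.4]
grip_width: 0.144
```

jog_arm --linear '[[0,0,0.0003],[0,0,0.0006],[0,0,0.0009],[0,0,0.0012],[0,0,0.0015],[0,0,0.0018],[0,0,0.002],[0,0,0.002]]' --rot '[[0,0,0],[0,0,0],[0,0,0],[0,0,0],[0,0,0],[0,0,0],[0,0,0],[0,0,0]]' --gripper '[0.005,0.005,0.005,0.005,0.005,0.005,0.005,0.005]'

```text
t: 20.35
eef_pos: [0.5094, 0.2401, 0.0975]
orientation: [0.793, 0.609, 0.001, 0.0]
wrist_force: [-1.0, -1.1, 9.6]
grip_width: 0.146
```

jog_arm --linear '[[0,0,0.0003],[0,0,0.0006],[0,0,0.0009],[0,0,0.0012],[0,0,0.0015],[0,0,0.0015],[0,0,0.0015],[0,0,0.0015]]' --rot '[[0,0,0],[0,0,0],[0,0,0],[0,0,0],[0,0,0],[0,0,0],[0,0,0],[0,0,0]]' --gripper '[0.005,0.005,0.005,0.005,0.005,0.005,0.005,0.005]'

```text
t: 21.15
eef_pos: [0.5094, 0.2401, 0.096]
orientation: [0.793, 0.609, 0.001, 0.0]
wrist_force: [-1.5, -0.7, 7.8]
grip_width: 0.145
```

jog_arm --linear '[[0,0,0.0003],[0,0,0.0006],[0,0,0.0009],[0,0,0.0012],[0,0,0.0015],[0,0,0.0015],[0,0,0.0015],[0,0,0.0015]]' --rot '[[0,0,0],[0,0,0],[0,0,0],[0,0,0],[0,0,0],[0,0,0],[0,0,0],[0,0,0]]' --gripper '[0.005,0.005,0.005,0.005,0.005,0.005,0.005,0.005]'

```text
t: 21.95
eef_pos: [0.5094, 0.2401, 0.0945]
orientation: [0.793, 0.609, 0.001, 0.0]
wrist_force: [-1.9, 0.1, 9.6]
grip_width: 0.144
```

jog_arm --linear '[[0,0,0.0003],[0,0,0.0006],[0,0,0.0009],[0,0,0.0012],[0,0,0.0015],[0,0,0.0015],[0,0,0.0015],[0,0,0.0015]]' --rot '[[0,0,0],[0,0,0],[0,0,0],[0,0,0],[0,0,0],[0,0,0],[0,0,0],[0,0,0]]' --gripper '[0.005,0.005,0.005,0.005,0.005,0.005,0.005,0.005]'

```text
t: 22.75
eef_pos: [0.5094, 0.24, 0.0929]
orientation: [0.793, 0.609, 0.001, 0.0]
wrist_force: [-1.7, -0.7, 7.5]
grip_width: 0.148
```

Run:
```python
from h import *
to(.5095,.2393,.12,-15)
q,d,c=cap('wrist');cv2.imwrite('pics/w14.png',cv2.resize(q[60:290,150:360,::-1],None,fx=2.6,fy=2.6,interpolation=2))
q,d,c=cap('scene');cv2.imwrite('pics/s14.png',cv2.resize(q[110:190,240:340,::-1],None,fx=7,fy=7,interpolation=2))
```

```text
t 22.75 pos [0.5094 0.24   0.0929] yang -14.95 F [-1.7 -0.7  7.5] grip 13.8
 shift [-0.0007  0.0003 -0.0271] rot [ 0.0009 -0.0006  0.0008]
```

View pics/w14.png

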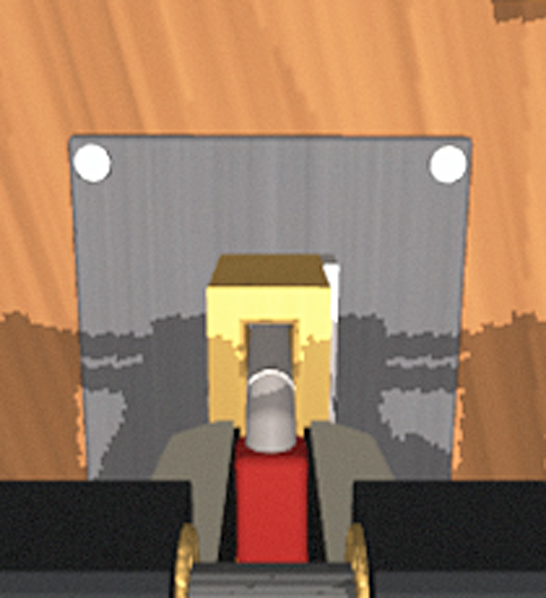

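View pics/s14.png

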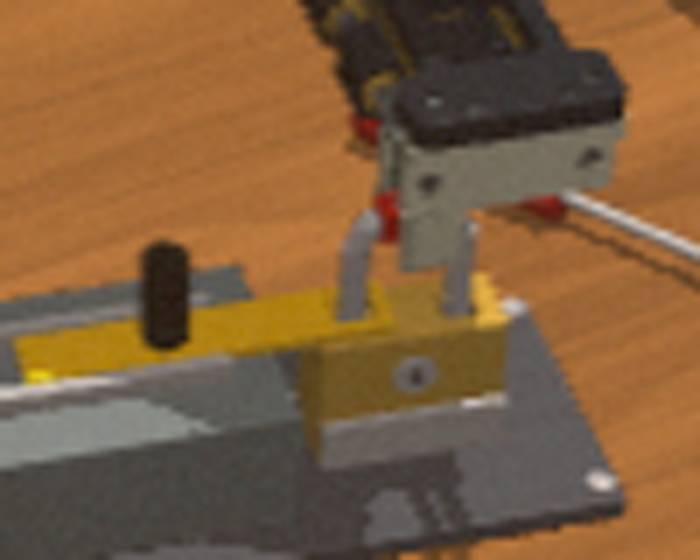

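There is no slip and no stop yet. I'll continue in 1 mm steps.

jog_arm --linear '[[0,0,0.0002],[0,0,0.0004],[0,0,0.0006],[0,0,0.0008],[0,0,0.001],[0,0,0.001],[0,0,0.001],[0,0,0.001]]' --rot '[[0,0,0],[0,0,0],[0,0,0],[0,0,0],[0,0,0],[0,0,0],[0,0,0],[0,0,0]]' --gripper '[0.005,0.005,0.005,0.005,0.005,0.005,0.005,0.005]'

```text
t: 23.65
eef_pos: [0.5094, 0.2401, 0.0919]
orientation: [0.793, 0.609, 0.001, 0.0]
wrist_force: [-1.8, -0.8, 7.6]
grip_width: 0.145
```

jog_arm --linear '[[0,0,0.0002],[0,0,0.0004],[0,0,0.0006],[0,0,0.0008],[0,0,0.001],[0,0,0.001],[0,0,0.001],[0,0,0.001]]' --rot '[[0,0,0],[0,0,0],[0,0,0],[0,0,0],[0,0,0],[0,0,0],[0,0,0],[0,0,0]]' --gripper '[0.005,0.005,0.005,0.005,0.005,0.005,0.005,0.005]'

```text
t: 24.45
eef_pos: [0.5095, 0.2402, 0.0913]
orientation: [0.793, 0.609, 0.001, 0.0]
wrist_force: [-2.3, 0.2, 13.2]
grip_width: 0.143
```

jog_arm --linear '[[0,0,0.0001],[0,0,0.0002],[0,0,0.0003],[0,0,0.0004],[0,0,0.0005],[0,0,0.0005],[0,0,0.0005],[0,0,0.0005]]' --rot '[[0,0,0],[0,0,0],[0,0,0],[0,0,0],[0,0,0],[0,0,0],[0,0,0],[0,0,0]]' --gripper '[0.005,0.005,0.005,0.005,0.005,0.005,0.005,0.005]'

```text
t: 25.25
eef_pos: [0.5097, 0.2403, 0.0912]
orientation: [0.793, 0.609, 0.001, 0.0]
wrist_force: [-3.3, -1.3, 16.6]
grip_width: 0.145
```

The force rises steeply with almost no travel, so this is either the stop or the pawl. I'll ease back to see whether it is held.

jog_arm --linear '[[0,0,-0.0003],[0,0,-0.0006],[0,0,-0.0009],[0,0,-0.0012],[0,0,-0.0015],[0,0,-0.0018],[0,0,-0.002],[0,0,-0.002]]' --rot '[[0,0,0],[0,0,0],[0,0,0],[0,0,0],[0,0,0],[0,0,0],[0,0,0],[0,0,0]]' --gripper '[0.005,0.005,0.005,0.005,0.005,0.005,0.005,0.005]'

```text
t: 26.05
eef_pos: [0.5094, 0.2401, 0.0924]
orientation: [0.793, 0.609, 0.001, 0.0]
wrist_force: [-1.1, -1.2, 7.8]
grip_width: 0.143
```

jog_arm --linear '[[0,0,-0.0003],[0,0,-0.0006],[0,0,-0.0009],[0,0,-0.0012],[0,0,-0.0015],[0,0,-0.0015],[0,0,-0.0015],[0,0,-0.0015]]' --rot '[[0,0,0],[0,0,0],[0,0,0],[0,0,0],[0,0,0],[0,0,0],[0,0,0],[0,0,0]]' --gripper '[0.005,0.005,0.005,0.005,0.005,0.005,0.005,0.005]'

```text
t: 26.85
eef_pos: [0.5093, 0.24, 0.0938]
orientation: [0.793, 0.609, 0.0, 0.0]
wrist_force: [-1.8, -1.0, 6.4]
grip_width: 0.143
```

jog_arm --linear '[[0,0,-0.0003],[0,0,-0.0006],[0,0,-0.0009],[0,0,-0.0012],[0,0,-0.0015],[0,0,-0.0015],[0,0,-0.0015],[0,0,-0.0015]]' --rot '[[0,0,0],[0,0,0],[0,0,0],[0,0,0],[0,0,0],[0,0,0],[0,0,0],[0,0,0]]' --gripper '[0.005,0.005,0.005,0.005,0.005,0.005,0.005,0.005]'

```text
t: 27.65
eef_pos: [0.509, 0.2397, 0.0943]
orientation: [0.793, 0.609, -0.0, -0.0]
wrist_force: [0.4, -0.4, -6.3]
grip_width: 0.148
```

The pull now meets resistance: -6 N, and only 0.5 mm of the 1.5 mm was followed. So the pawl has clicked and holds it. I'll relax to neutral and release.

jog_arm --linear '[[0,0,0.0005],[0,0,0.0007],[0,0,0.0007],[0,0,0.0007],[0,0,0.0007],[0,0,0.0007],[0,0,0.0007],[0,0,0.0007]]' --rot '[[0,0,0],[0,0,0],[0,0,0],[0,0,0],[0,0,0],[0,0,0],[0,0,0],[0,0,0]]' --gripper '[0.005,0.005,0.005,0.045,0.045,0.045,0.045,0.045]' --squeeze 20

```text
t: 28.45
eef_pos: [0.509, 0.2399, 0.0939]
orientation: [0.793, 0.609, -0.0, -0.0]
wrist_force: [-0.2, -0.4, -0.3]
grip_width: 0.476
```

jog_arm --linear '[[0,0,0],[0,0,0],[0,0,-0.01],[0,0,-0.03],[0,0,-0.06],[0,0,-0.09],[0,0,-0.12],[0,0,-0.12]]' --rot '[[0,0,0],[0,0,0],[0,0,0],[0,0,0],[0,0,0],[0,0,0],[0,0,0],[0,0,0]]' --gripper '[0.045,0.045,0.045,0.045,0.045,0.045,0.045,0.045]'

```text
t: 29.25
eef_pos: [0.5107, 0.2409, 0.2184]
orientation: [0.793, 0.609, 0.003, 0.001]
wrist_force: [0.0, 0.5, -0.4]
grip_width: 0.483
```

Run:
```python
from h import *
to(.5095,.2393,.12,-15)
q,d,c=cap('wrist','w15.png')
q,d,c=cap('scene');cv2.imwrite('pics/s15.png',cv2.resize(q[110:190,240:340,::-1],None,fx=7,fy=7,interpolation=2));cv2.imwrite('pics/s15f.png',q[:,:,::-1])
hsv=cv2.cvtColor(q,cv2.COLOR_RGB2HSV).astype(int);P=pts(d,c)
m=((hsv[...,0]<6)|(hsv[...,0]>174))&(hsv[...,1]>140)&(hsv[...,2]>60)&(np.abs(P[...,0]-.509)<.03)&(np.abs(P[...,1]-.238)<.03)
print(m.sum(),np.percentile(P[m],[5,50,95],axis=0).round(4))
```

```text
t 29.25 pos [0.5107 0.2409 0.2184] yang -14.97 F [ 0.   0.5 -0.4] grip 44.9
 shift [-0.0023 -0.0012  0.0983] rot [ 0.0048 -0.0045  0.0006]
60 [[0.5057 0.2247 0.1061]
 [0.5138 0.2359 0.1146]
 [0.5182 0.2452 0.1182]]
```

View pics/s15.png

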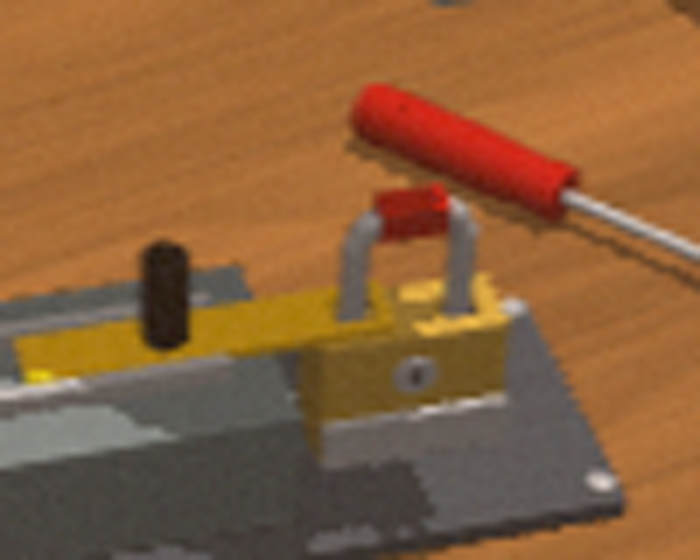

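View pics/w15.png

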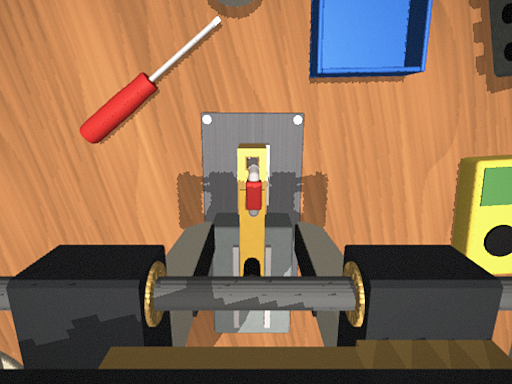

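View pics/s15f.png

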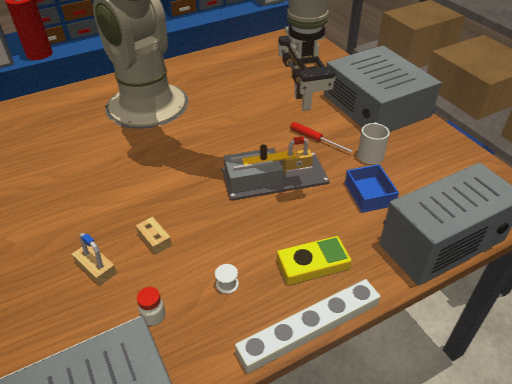

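The shackle stays down by itself through the bolt's eye. Its sleeve is at about z = 0.112 m, where sprung open would be about 0.129 m. The blue spare and the other things look as they were, and the gripper is clear. I'll hand in.

```bash
python3 -c "
from h import *
print(workorder.sign_off())"
```

```text
the job is handed in; nothing more can be done
None
```

The job is done and handed in at about 29 s of the 64 s allowed. The bolt is fully across, and the red shackle is through its eye and locked down in the padlock.

- **Bolt:** I gripped the knob and slid the bolt until it met its stop, where the force rose to about 12 N with no further travel. The wrist picture then showed the eye over the padlock's hole.
- **Red shackle:** It was leaning about 5° in its block. Closing the jaws stood it upright, and a check after lifting showed it hanging straight.
- **Pressing home:** The sprung ejector was felt first. I pressed until the force rose steeply with almost no travel, peaking at about 18 N against the 40 N limit (wrist readings at the end of each move).
- **Click:** I felt no distinct click on the way down. On easing back, the shackle still pushed upwards for about 2.6 mm, then resisted a pull of about 6 N, so the pawl holds it.
- **Last checks:** With the gripper released and clear, the shackle stays down. Its red sleeve is at about 0.112 m, where an unlatched one would be at about 0.129 m. The blue spare and the other things look undisturbed in the last scene picture.

No check failed. The camera estimates of positions differed from each other by 1 to 3 mm.

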